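# Close up the sample changer

### The job

Get the sample changer on the bench ready to run: with the fingertips, gently push both of its vial drawers fully home (in either order), and after that push its hinged cover over and down until it lies flat. No slamming, pick nothing up, and leave the bottles, jars, beaker and tip box where they are.

Things in the scene. Friction and masses are not known exactly. Their poses are not given: they have to be found in the camera images.
- sampler: the sample changer's grey housing, bolted down: 260 mm deep (its x), 280 mm wide (its y), top 115 mm above the bench. Origin: centre of its underside, at bench height. Its x axis points from its front (the drawer side, towards the robot) to its back, its y axis to its left as the robot sees it, z up. The front 98 mm of the top is an opening that the cover closes; behind that the top is fixed and solid.
- drawer_left (a joint): how far the left drawer (+y of the housing) stands out, in m: 0 is fully home, 0.075 is fully out. It slides along the housing's x axis, closes towards +x, needs about 1 to 2 N and stays where it is left. The drawer carries a tray of 16 glass vials that are fixed in it, lower than the top of the drawer's front.
- drawer_right (a joint): the same for the right drawer (-y of the housing)
- drawer_left_front (a point): middle (across) of the outer face of the left drawer's front, 73 mm above the bench; axes as the housing's. The front is a plain flat panel without a handle, 118 mm wide, from 28 to 100 mm above the bench, 12 mm thick. With the drawer home this point lies 142 mm in front of the housing's origin and 62 mm to its left; the panel then stays 12 mm proud of the housing.
- drawer_right_front (a point): the same for the right drawer; 62 mm to the right of the housing's middle
- cover (a joint): angle of the hinged cover in rad: 0 is down flat over the opening, 1.57 is upright, up to 1.9 leaning back. It comes down by tipping towards the robot (its free edge moves towards -x and down). The hinge is stiff: the cover stays at any angle and needs about 1 to 2 N near its free edge.
- cover_hinge (a point): middle of the cover's hinge line, which runs along the housing's y axis, 30 mm in front of the housing's origin and 115 mm above the bench; this point's axes turn with the cover and equal the housing's when it is down
- cover_edge (a point): middle of the cover's free edge, on its outer face (the back of it while it stands open, the top of it when down): 100 mm from the hinge. The cover is a plain grey flap, 98 mm long from the hinge, 240 mm wide, 8 mm thick, without a handle; when down it lies from 115 to 123 mm above the bench. Axes turn with the cover.
- solvent_bottle: amber glass solvent bottle, 72 mm across, 150 mm tall, to the left of the sample changer. Origin: centre of its underside. Leave alone.
- clear_bottle: clear glass bottle with a black cap, 60 mm across, 120 mm tall, to the right of the sample changer. Origin: centre of its underside. Leave alone.
- small_jar: small white-capped jar, 36 mm across, 45 mm tall, on the bench in front of the gap between the two drawers. Origin: centre of its underside. Leave alone.
- top_jar: glass jar with a black cap, 48 mm across, 50 mm tall, standing on the housing's fixed top behind the cover. Origin: centre of its underside. Leave alone.
- beaker: open glass beaker, 64 mm across, 80 mm tall, on the bench in front and to the left. Origin: centre of its underside. Leave alone.
- tip_box: white box of pipette tips with a grey top, 112 x 77 mm, 62 mm tall, on the bench in front and to the right. Origin: centre of its underside. Leave alone.

How it is judged:
By the outcome, as a careful person would: the job done as asked, in the order asked, and still so for the second after the job is handed in, with the robot touching nothing.
It also fails if it takes over 48 s, if anything falls off the work surface, if the arm or the gripper's body presses on something with over 40 N, if the wrist force passes 120 N, or if a joint passes its speed limit or range.

### The arm

A 6-joint arm with a two-finger parallel gripper is mounted at the origin on the work surface. World frame = base frame: x ahead of the robot, y to its left, z up, the work surface at z = 0. Lengths are in mm, angles in rad, forces in N, time in s.
With the tool pointing down it reaches from about 325 to 850 mm from the base axis. Payload 15.5 kg.
Tool frame: the origin (TCP) lies at the very end of the fingers, on their centre line; the grasp point (between the pads) lies 19 mm behind it (env.tcp_to_grasp is the distance from the TCP to the grasp point, in mm); z points along the fingers, y is the direction in which the jaws open and shut (so a half turn about z gives the same grasp; the last joint's range is limited). The gripper opens to 91 mm and grips with 3 to 60 N. Pads are 32 mm wide; open, the fingers measure 118 mm over their backs; the gripper's body (76 mm by 178 mm) begins 60 mm behind the grasp point.
Start: joints at [1.169, 0.494, 1.345, -0, 1.302, -0.096], TCP at [188.751, 595.818, 213.915] pointing down, gripper open.
Joint ranges: [-2.91, 2.91], [-0.82, 2.16], [0.22, 2.67], [-1.22, 4.37], [0.12, 2.79], [-3.08, 3.08]. Speed limits (rad/s): [1.89, 1.89, 2.57, 3.01, 3.01, 3.01].

### API

Orientations are given as a unit quaternion [w, x, y, z].
In Python, from rig import env, cams gives the robot as it stands.
- The arm moves only by the shell command python3 -m jog 'ROWS' [OPENING]. ROWS is JSON, a list of rows, each an object with "delta_pos": the shift along the tool's x, y, z in m, a list of three; "twist": the turn about the tool's z in degrees. In form: [{"delta_pos": [tx, ty, tz], "twist": twist}, ...]. A call has 1 to 8 rows; each row is the pose to reach, as a shift and turn from the pose commanded when the call began, along the tool's axes at that moment; what a row does not reach only later rows make up. A row lasts 1/12 s, in which the tool goes at most 41.7 mm and 7.16 degrees, less where a joint would pass 70% of its speed; a pose out of reach is approached as far as the arm can. A call with a gripper value outside its range is refused whole. OPENING is the finger opening in m, from 0 to 0.0912, set as the call begins (- or left out, the last holds). The fingers move at their own pace and stop on an object; the grip force is fixed at half the most. Time passes only in rows, so rows that repeat a pose let the fingers close. It gives the time, the measured TCP pose, the force and the opening at its end, in the units of the state.
- env.observe(): the state, without advancing time (a new reading comes with each control period).
- cams.camera(name): name is "side" or "top"; returns the picture (400x640x3 uint8, blue, green, red); there is no depth.
- cams.camera_info(name): a dict with "fx", "fy", "cx", "cy" (pixels), "pose" (4x4, takes a point from camera to world coordinates). Camera axes: x right, y down, z forward; pixel columns grow to the right and rows downward; lengths in mm; the calibration is good to about 2 mm. A picture is of the moment at which its call begins. camera_info takes no time and is no camera call.
- env.job_done(): hands the job in, once; it reports no verdict.
The state is a dict: "t": time; "qpos": joint angles; "joint_velocities": joint speeds; "joint_efforts": joint torques, N m; "tool_pos": TCP position; "orientation": TCP orientation; "ft_force": force on the tool from outside, world axes, zero at the start; "torque": the same for the moment, N m; "opening": opening from 0.0 (shut) to 1.0 (fully open).
Only numpy, scipy, OpenCV 4.12 (cv2) and the standard library are available. Lean on these libraries where they do the work, as an engineer would, in place of code of your own. Each camera call takes 0.05 s, during which the arm holds its last target.

## Working session

There is one attempt and no reset: what is moved stays moved. The work goes in short steps, Python scripts to look and compute and a shell command to move; the robot and the scene stay as the last step left them, time stands still between calls to the robot, and variables do not carry over. Pictures are saved under pics/ and viewed, and the job is handed in when it is done.

```bash
ls; mkdir -p pics; python3 - <<'E'
from rig import env,cams
import cv2
s=env.observe();print({k:s[k] for k in('t','tool_pos','orientation','ft_force','opening')})
for n in('side','top'):
    cv2.imwrite(f'pics/{n}0.png',cams.camera(n)); i=cams.camera_info(n);print(n,i)
E
```

```text
pics
{'t': 0.0, 'tool_pos': array([188.58485993, 595.48636385, 213.34425953]), 'orientation': array([-1.70051770e-04,  1.52793874e-01,  9.88257901e-01, -5.69216938e-04]), 'ft_force': array([0.39435268, 0.42711918, 0.76276633]), 'opening': 0.9996690503009893}
side {'fx': 437.4812339965955, 'fy': 437.4812339965955, 'cx': 314.04240837876245, 'cy': 199.1968214157756, 'pose': array([[ 7.17472172e-01, -4.48852181e-01,  5.32696351e-01,
         6.47740982e+00],
       [-6.96289021e-01, -4.84483507e-01,  5.29582222e-01,
        -5.54671819e+02],
       [ 2.03784609e-02, -7.50871128e-01, -6.60134280e-01,
         8.15887934e+02],
       [ 0.00000000e+00,  0.00000000e+00,  0.00000000e+00,
         1.00000000e+00]])}
top {'fx': 445.4547194681961, 'fy': 445.4547194681961, 'cx': 316.62640672159216, 'cy': 198.86476723034633, 'pose': array([[ 1.69901753e-02, -9.81535706e-01,  1.90522945e-01,
         4.12673592e+02],
       [-9.99815222e-01, -1.49645255e-02,  1.20658419e-02,
         1.91144226e+01],
       [-8.99196921e-03, -1.90692741e-01, -9.81608590e-01,
         1.00146475e+03],
       [ 0.00000000e+00,  0.00000000e+00,  0.00000000e+00,
         1.00000000e+00]])}
```

View pics/side0.png

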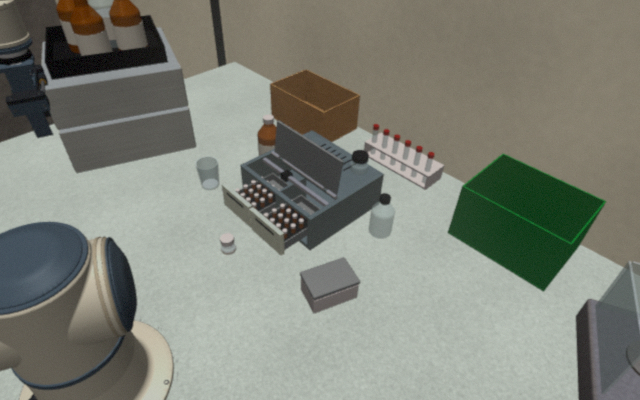

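View pics/top0.png

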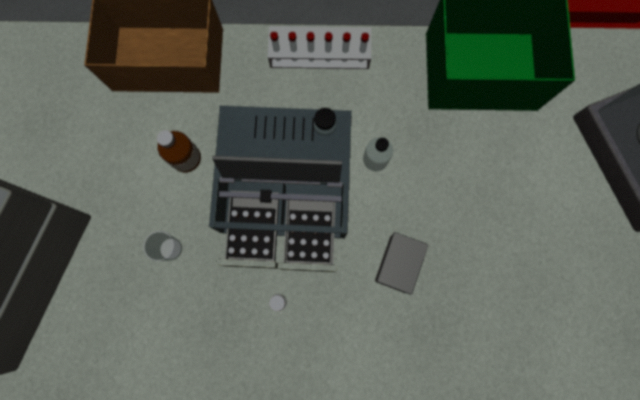

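The side view shows the housing around (315,185) with both drawers out and the cover upright. The top view shows the housing from (215,108) to (350,235), with drawer fronts at row ~266, the jar at (278,303), the beaker at (165,247) and the tip box at (402,263). I'll enlarge both to measure.

```bash
python3 - <<'E'
import cv2
a=cv2.imread('pics/top0.png')[90:320,130:440];cv2.imwrite('pics/top0z.png',cv2.resize(a,(775,575),interpolation=cv2.INTER_CUBIC))
a=cv2.imread('pics/side0.png')[105:265,190:410];cv2.imwrite('pics/side0z.png',cv2.resize(a,(770,560),interpolation=cv2.INTER_CUBIC))
E
cat > h.py <<'E'
import numpy as np
from rig import env,cams
I={n:cams.camera_info(n) for n in('side','top')}
def ray(n,u,v):
    i=I[n];P=i['pose'];d=P[:3,:3]@np.array([(u-i['cx'])/i['fx'],(v-i['cy'])/i['fy'],1]);return P[:3,3],d
def onz(n,u,v,z):
    o,d=ray(n,u,v);return o+d*(z-o[2])/d[2]
def proj(n,p):
    i=I[n];P=i['pose'];c=P[:3,:3].T@(np.array(p)-P[:3,3]);return np.array([i['cx']+i['fx']*c[0]/c[2],i['cy']+i['fy']*c[1]/c[2]])
def tri(a,b):
    o1,d1=ray('top',*a);o2,d2=ray('side',*b);d1=d1/np.linalg.norm(d1);d2=d2/np.linalg.norm(d2)
    t=np.linalg.lstsq(np.c_[d1,-d2],o2-o1,rcond=None)[0];p,q=o1+t[0]*d1,o2+t[1]*d2
    return (p+q)/2,np.linalg.norm(p-q)
E
```

```text
(no output)
```

View pics/top0z.png

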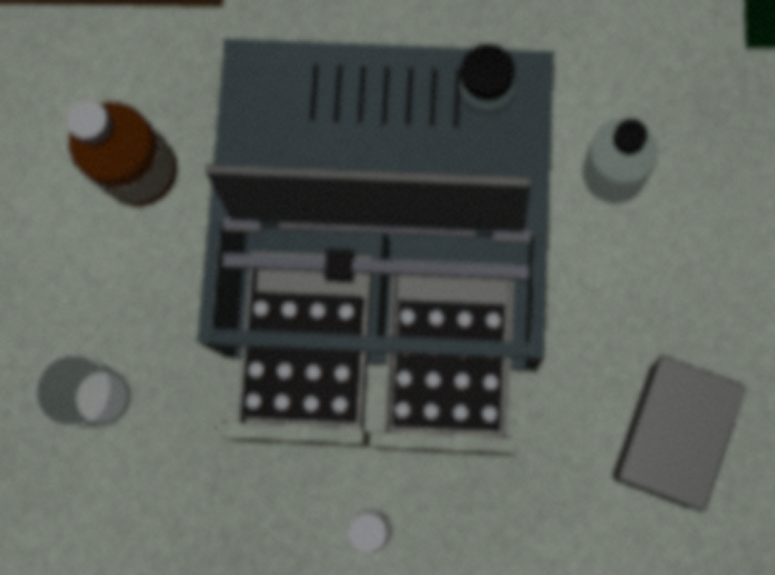

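View pics/side0z.png

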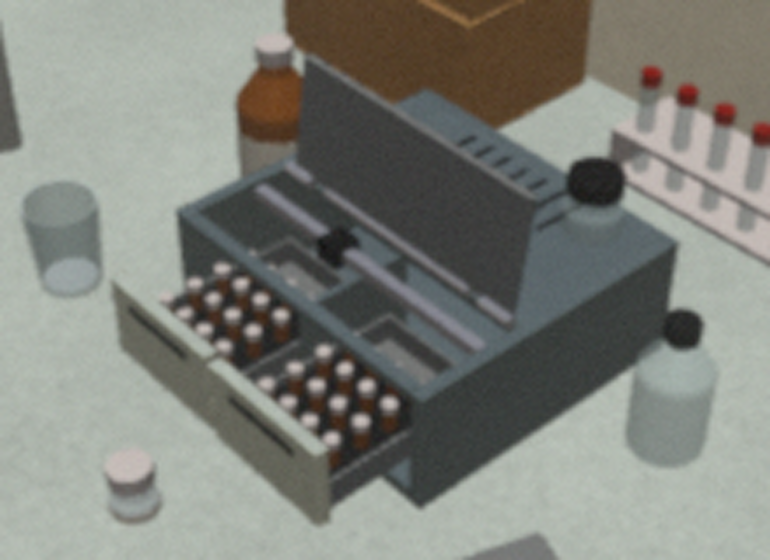

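```bash
python3 - <<'E'
from h import *
np.set_printoptions(precision=1,suppress=True)
T=lambda x,y:(130+x/2.5,90+y/2.5)
S=lambda x,y:(190+x/3.5,105+y/3.5)
for n,p,z in [('BL',(225,40),115),('BR',(553,52),115),('FL',(202,340),115),('FR',(544,355),115),
 ('dLl',(228,438),100),('dLr',(364,444),100),('dRl',(370,447),100),('dRr',(515,453),100),
 ('jarcap',(369,532),45),('boxtop a',(662,357),62),('b',(745,384),62),('c',(705,509),62),('d',(617,480),62),('topjar',(488,72),165),('beaker base',(70,390),80),('solvcap',(88,120),150),('clearcap',(631,136),120)]:
    print(n,onz('top',*T(*p),z))
for n,p,z in [('FL',(180,210),115),('FR',(425,395),115),('BR',(677,243),115),('FRbot',(420,505),0),('dLl',(113,282),100),('dLr',(213,360),100),('dRl',(213,368),100),('dRr',(325,460),100),('dRrb',(325,522),28),('jarcap',(130,468),45),('topjar',(596,182),165),('clearcap',(683,328),120)]:
    print('side',n,onz('side',*S(*p),z))
print('coverL',tri(T(210,167),S(308,57)),'coverR',tri(T(529,180),S(535,200)))
E
```

```text
BL [781.9 238.  115. ]
BR [774.8 -39.6 115. ]
FL [526.  241.5 115. ]
FR [518.3 -33.  115. ]
dLl [449.1 219.4 100. ]
dLr [446.1 110.  100. ]
dRl [443.8 105.1 100. ]
dRr [441. -11. 100.]
jarcap [375.4 108.8  45. ]
boxtop a [ 524.5 -135.8   62. ]
b [ 502.8 -205.1   62. ]
c [ 399.3 -169.1   62. ]
d [421.6 -96.9  62. ]
topjar [736.9  15.2 165. ]
beaker base [487.1 357.3  80. ]
solvcap [697.7 335.6 150. ]
clearcap [ 700.2 -103.7  120. ]
side FL [526.4 236.8 115. ]
side FR [522.1 -35.2 115. ]
side BR [773.  -45.2 115. ]
side FRbot [525.4 -29.3   0. ]
side dLl [448.9 216.7 100. ]
side dLr [450.2 100.6 100. ]
side dRl [445.2  94.2 100. ]
side dRr [444.  -23.8 100. ]
side dRrb [449.7 -14.4  28. ]
side jarcap [374.7 102.6  45. ]
side topjar [731.    4.1 165. ]
side clearcap [ 695.8 -112.4  120. ]
coverL (array([643.3, 220.2, 208.2]), np.float64(0.4112105258198788)) coverR (array([638.1, -16.8, 206.4]), np.float64(2.45720478135651))
```

```bash
cat >> h.py <<'E'
from scipy.spatial.transform import Rotation as Ro
np.set_printoptions(precision=4,suppress=True)
def R(): return Ro.from_quat(env.observe()['orientation'],scalar_first=True).as_matrix()
YAW=np.radians(-1.3); C=np.array([650.,101.,0])
def H2W(p):
    c,s=np.cos(YAW),np.sin(YAW);return C+np.array([c*p[0]-s*p[1],s*p[0]+c*p[1],p[2]])
def to(p): return R().T@(np.array(p)-env.observe()['tool_pos'])/1000
E
python3 - <<'E'
from h import *
r=R();print(r)
print('yaw of tool y',np.degrees(np.arctan2(r[1,1],r[0,1])))
for d in(1,-1):
  p=H2W([-142,62*d,60]);print('home',p)
print(to(H2W([-245,62,215])))
E
```

```text
[[-0.9533  0.302  -0.0004]
 [ 0.302   0.9533 -0.001 ]
 [ 0.0001 -0.0011 -1.    ]]
yaw of tool y 72.42363601469563
home [509.4432 166.2056  60.    ]
home [506.6299  42.2376  60.    ]
[-0.3366 -0.3413 -0.0013]
```

```bash
python3 -m jog '[{"delta_pos":[-0.02,-0.02,0],"twist":-3},{"delta_pos":[-0.045,-0.045,0],"twist":-6},{"delta_pos":[-0.07,-0.07,0],"twist":-9},{"delta_pos":[-0.095,-0.095,0],"twist":-12},{"delta_pos":[-0.12,-0.12,0],"twist":-15},{"delta_pos":[-0.145,-0.145,0],"twist":-16.3},{"delta_pos":[-0.17,-0.17,0],"twist":-16.3},{"delta_pos":[-0.19,-0.19,0],"twist":-16.3}]' 0
python3 -c "
from h import *
print(to(H2W([-245,62,215])));r=R();print(np.degrees(np.arctan2(r[1,1],r[0,1])))"
```

```text
t: 0.77
tool_pos: [312.9, 355.1, 213.8]
orientation: [-0.0, 0.011, 1.0, -0.0]
ft_force: [1.1, 0.9, 0.1]
opening: 0.449
[-0.0977 -0.1844 -0.0011]
88.71863842948707
```

```bash
python3 -m jog '[{"delta_pos":[-0.015,-0.03,0],"twist":0},{"delta_pos":[-0.03,-0.06,0],"twist":0},{"delta_pos":[-0.045,-0.09,0.02],"twist":0},{"delta_pos":[-0.06,-0.12,0.04],"twist":0},{"delta_pos":[-0.075,-0.15,0.06],"twist":0},{"delta_pos":[-0.09,-0.17,0.08],"twist":0},{"delta_pos":[-0.09,-0.18,0.09],"twist":0},{"delta_pos":[-0.09,-0.18,0.09],"twist":0}]'
python3 -c "
from h import *
print(to(H2W([-245,62,60])))"
```

```text
t: 1.43
tool_pos: [397.6, 173.1, 122.0]
orientation: [-0.002, 0.012, 1.0, -0.001]
ft_force: [-0.5, 0.6, 0.1]
opening: 0.003
[-0.0092 -0.0043  0.062 ]
```

```bash
python3 -m jog '[{"delta_pos":[-0.003,-0.001,0.02],"twist":0},{"delta_pos":[-0.006,-0.003,0.04],"twist":0},{"delta_pos":[-0.009,-0.004,0.055],"twist":0},{"delta_pos":[-0.009,-0.004,0.062],"twist":0},{"delta_pos":[-0.009,-0.004,0.062],"twist":0}]'
python3 - <<'E'
from h import *
import cv2
print(to(H2W([-142-16,62,60])),env.observe()['ft_force'])
a=cams.camera('side')[105:265,190:410];cv2.imwrite('pics/s1.png',cv2.resize(a,(770,560),interpolation=cv2.INTER_CUBIC))
E
```

```text
t: 1.85
tool_pos: [406.7, 171.5, 61.2]
orientation: [-0.001, 0.011, 1.0, -0.0]
ft_force: [-0.7, 0.2, 0.3]
opening: 0.005
[-0.0869 -0.0031  0.0011] [-0.6686  0.1529  0.2868]
```

View pics/s1.png

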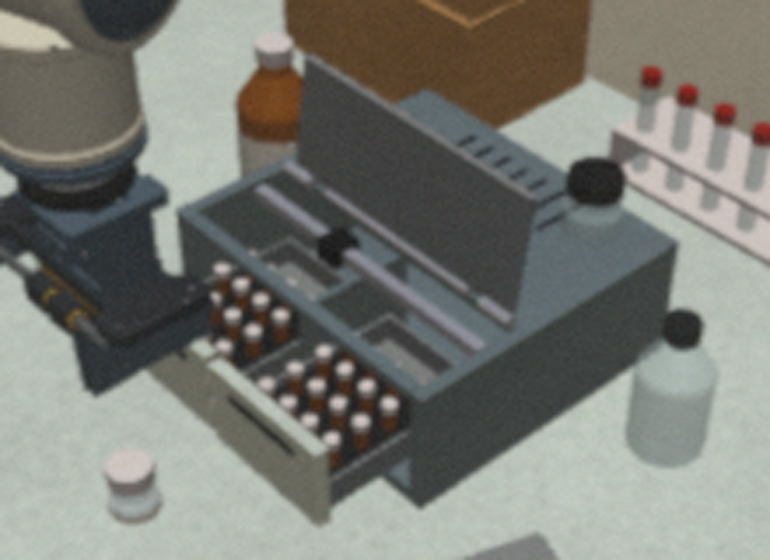

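The fingers stand in front of the left drawer with the small jar clear at zoomed (130,480). Next I push slowly.

```bash
python3 -m jog '[{"delta_pos":[-0.003,-0.000,0],"twist":0},{"delta_pos":[-0.006,-0.001,0],"twist":0},{"delta_pos":[-0.009,-0.001,0],"twist":0},{"delta_pos":[-0.012,-0.002,0],"twist":0},{"delta_pos":[-0.015,-0.003,0],"twist":0},{"delta_pos":[-0.018,-0.003,0],"twist":0},{"delta_pos":[-0.020,-0.003,0],"twist":0},{"delta_pos":[-0.022,-0.003,0],"twist":0}]'
python3 -m jog '[{"delta_pos":[-0.002,0,0],"twist":0},{"delta_pos":[-0.004,0,0],"twist":0},{"delta_pos":[-0.006,0,0],"twist":0},{"delta_pos":[-0.008,0,0],"twist":0},{"delta_pos":[-0.010,0,0],"twist":0},{"delta_pos":[-0.012,0,0],"twist":0},{"delta_pos":[-0.014,0,0],"twist":0},{"delta_pos":[-0.016,0,0],"twist":0}]'
```

```text
t: 2.57
tool_pos: [429.6, 167.6, 61.9]
orientation: [0.0, 0.011, 1.0, -0.0]
ft_force: [-0.2, 0.1, 0.8]
opening: 0.004
t: 3.23
tool_pos: [445.4, 167.3, 61.9]
orientation: [-0.0, 0.011, 1.0, -0.0]
ft_force: [-1.6, -0.8, 0.2]
opening: 0.01
```

```bash
python3 -m jog '[{"delta_pos":[-0.003,0,0],"twist":0},{"delta_pos":[-0.006,0,0],"twist":0},{"delta_pos":[-0.009,0,0],"twist":0},{"delta_pos":[-0.012,0,0],"twist":0},{"delta_pos":[-0.015,0,0],"twist":0},{"delta_pos":[-0.018,0,0],"twist":0},{"delta_pos":[-0.021,0,0],"twist":0},{"delta_pos":[-0.024,0,0],"twist":0}]'
python3 -m jog '[{"delta_pos":[-0.0025,0,0],"twist":0},{"delta_pos":[-0.005,0,0],"twist":0},{"delta_pos":[-0.007,0,0],"twist":0},{"delta_pos":[-0.009,0,0],"twist":0},{"delta_pos":[-0.011,0,0],"twist":0},{"delta_pos":[-0.0125,0,0],"twist":0},{"delta_pos":[-0.014,0,0],"twist":0},{"delta_pos":[-0.015,0,0],"twist":0}]'
```

```text
t: 3.9
tool_pos: [469.6, 166.7, 61.9]
orientation: [0.0, 0.011, 1.0, -0.0]
ft_force: [-1.8, -1.1, -0.3]
opening: 0.007
t: 4.57
tool_pos: [484.5, 166.4, 61.9]
orientation: [0.0, 0.011, 1.0, 0.0]
ft_force: [-1.8, -0.6, 0.6]
opening: 0.002
```

```bash
python3 -m jog '[{"delta_pos":[-0.0007,0,0],"twist":0},{"delta_pos":[-0.0014,0,0],"twist":0},{"delta_pos":[-0.0021,0,0],"twist":0},{"delta_pos":[-0.0028,0,0],"twist":0},{"delta_pos":[-0.0035,0,0],"twist":0},{"delta_pos":[-0.0042,0,0],"twist":0},{"delta_pos":[-0.0049,0,0],"twist":0},{"delta_pos":[-0.0056,0,0],"twist":0}]'
```

```text
t: 5.23
tool_pos: [489.9, 166.3, 61.9]
orientation: [-0.0, 0.011, 1.0, -0.0]
ft_force: [-1.8, -0.6, 0.7]
opening: 0.005
```

```bash
python3 -m jog '[{"delta_pos":[-0.0005,0,0],"twist":0},{"delta_pos":[-0.001,0,0],"twist":0},{"delta_pos":[-0.0015,0,0],"twist":0},{"delta_pos":[-0.002,0,0],"twist":0}]'
python3 -m jog '[{"delta_pos":[-0.0005,0,0],"twist":0},{"delta_pos":[-0.001,0,0],"twist":0},{"delta_pos":[-0.0015,0,0],"twist":0}]'

```

```text
t: 5.57
tool_pos: [491.9, 166.2, 61.9]
orientation: [-0.0, 0.011, 1.0, -0.0]
ft_force: [-0.9, -1.2, 0.4]
opening: 0.004
t: 5.82
tool_pos: [493.4, 166.2, 61.9]
orientation: [0.0, 0.011, 1.0, 0.0]
ft_force: [-1.2, -1.6, 0.1]
opening: 0.005
```

```bash
for i in 1; do python3 -m jog '[{"delta_pos":[-0.0005,0,0],"twist":0},{"delta_pos":[-0.001,0,0],"twist":0},{"delta_pos":[-0.0015,0,0],"twist":0}]'; done
python3 -c "
from h import *;import cv2
a=cams.camera('top')[90:320,130:440];cv2.imwrite('pics/t2.png',cv2.resize(a,(775,575),interpolation=cv2.INTER_CUBIC))
a=cams.camera('side')[105:265,190:410];cv2.imwrite('pics/s2.png',cv2.resize(a,(770,560),interpolation=cv2.INTER_CUBIC))"

```

```text
t: 6.07
tool_pos: [493.6, 166.2, 61.8]
orientation: [-0.001, 0.011, 1.0, -0.0]
ft_force: [-10.8, 1.3, 8.2]
opening: 0.007
```

View pics/s2.png

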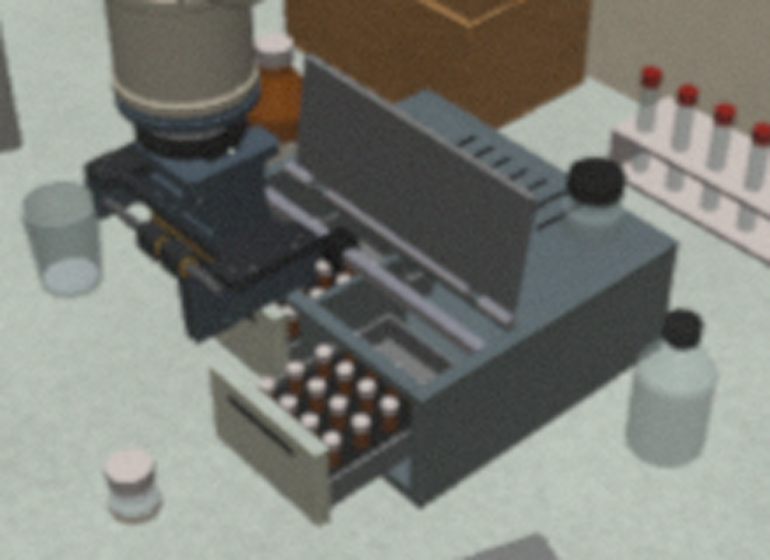

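The stop was met with 10.8 N at x = 493.6 (predicted 493.4), so the left drawer is home. Now I back off and move over to the right drawer.

```bash
python3 -m jog '[{"delta_pos":[0.004,0,0],"twist":0},{"delta_pos":[0.02,0,0],"twist":0},{"delta_pos":[0.045,0,0],"twist":0},{"delta_pos":[0.07,0,0],"twist":0},{"delta_pos":[0.086,0,-0.01],"twist":0},{"delta_pos":[0.086,-0.015,-0.02],"twist":0},{"delta_pos":[0.086,-0.04,-0.02],"twist":0},{"delta_pos":[0.086,-0.065,-0.02],"twist":0}]'
python3 -m jog '[{"delta_pos":[0,-0.025,0],"twist":0},{"delta_pos":[0,-0.045,0],"twist":0},{"delta_pos":[0,-0.059,0],"twist":0},{"delta_pos":[0,-0.059,0.01],"twist":0},{"delta_pos":[0,-0.059,0.02],"twist":0},{"delta_pos":[0,-0.059,0.02],"twist":0}]'
python3 -c "
from h import *;import cv2
print(to(H2W([-142-16,-62,60])),env.observe()['ft_force'])
a=cams.camera('top')[90:320,130:440];cv2.imwrite('pics/t3.png',cv2.resize(a,(775,575),interpolation=cv2.INTER_CUBIC))
"

```

```text
t: 6.83
tool_pos: [408.0, 103.0, 82.6]
orientation: [0.001, 0.01, 1.0, 0.0]
ft_force: [0.1, 0.1, -0.2]
opening: 0.008
t: 7.33
tool_pos: [406.0, 43.8, 61.0]
orientation: [-0.0, 0.012, 1.0, 0.0]
ft_force: [-0.2, -0.1, 0.2]
opening: 0.005
[-0.0847  0.0007  0.001 ] [-0.2336 -0.071   0.1746]
```

View pics/t3.png

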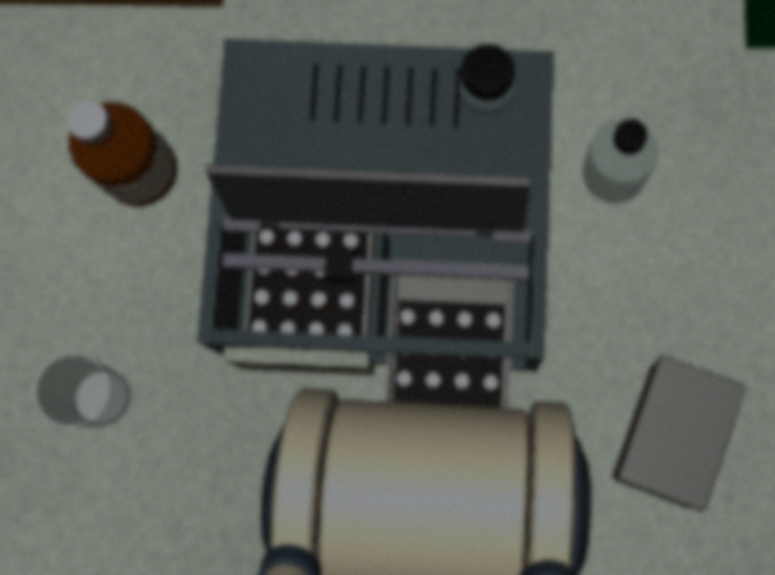

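The left drawer sits home in the top view, with its front at about (297,358). Next is the right drawer, which needs about 84.5 mm of travel.

```bash
python3 -m jog '[{"delta_pos":[-0.003,0,0],"twist":0},{"delta_pos":[-0.006,0,0],"twist":0},{"delta_pos":[-0.009,0,0],"twist":0},{"delta_pos":[-0.012,0,0],"twist":0},{"delta_pos":[-0.015,0,0],"twist":0},{"delta_pos":[-0.018,0,0],"twist":0},{"delta_pos":[-0.020,0,0],"twist":0},{"delta_pos":[-0.022,0,0],"twist":0}]'
python3 -m jog '[{"delta_pos":[-0.002,0,0],"twist":0},{"delta_pos":[-0.004,0,0],"twist":0},{"delta_pos":[-0.006,0,0],"twist":0},{"delta_pos":[-0.008,0,0],"twist":0},{"delta_pos":[-0.010,0,0],"twist":0},{"delta_pos":[-0.012,0,0],"twist":0},{"delta_pos":[-0.014,0,0],"twist":0},{"delta_pos":[-0.016,0,0],"twist":0}]'
```

```text
t: 8.05
tool_pos: [428.2, 43.7, 61.9]
orientation: [-0.0, 0.011, 1.0, 0.0]
ft_force: [-1.0, 0.1, 1.3]
opening: 0.007
t: 8.72
tool_pos: [444.3, 43.3, 61.9]
orientation: [-0.0, 0.011, 1.0, -0.0]
ft_force: [-1.4, -0.6, -0.3]
opening: 0.006
```

```bash
python3 -m jog '[{"delta_pos":[-0.003,0,0],"twist":0},{"delta_pos":[-0.006,0,0],"twist":0},{"delta_pos":[-0.009,0,0],"twist":0},{"delta_pos":[-0.012,0,0],"twist":0},{"delta_pos":[-0.015,0,0],"twist":0},{"delta_pos":[-0.018,0,0],"twist":0},{"delta_pos":[-0.021,0,0],"twist":0},{"delta_pos":[-0.024,0,0],"twist":0}]'
python3 -m jog '[{"delta_pos":[-0.002,0,0],"twist":0},{"delta_pos":[-0.004,0,0],"twist":0},{"delta_pos":[-0.006,0,0],"twist":0},{"delta_pos":[-0.0075,0,0],"twist":0},{"delta_pos":[-0.009,0,0],"twist":0},{"delta_pos":[-0.0105,0,0],"twist":0},{"delta_pos":[-0.0115,0,0],"twist":0},{"delta_pos":[-0.0125,0,0],"twist":0}]'
```

```text
t: 9.38
tool_pos: [468.4, 42.7, 61.9]
orientation: [0.0, 0.011, 1.0, -0.0]
ft_force: [-1.5, -0.8, -0.8]
opening: 0.002
t: 10.05
tool_pos: [480.7, 42.5, 61.9]
orientation: [0.0, 0.011, 1.0, -0.0]
ft_force: [-0.7, -0.8, -0.8]
opening: 0.002
```

```bash
python3 -m jog '[{"delta_pos":[-0.0008,0,0],"twist":0},{"delta_pos":[-0.0016,0,0],"twist":0},{"delta_pos":[-0.0024,0,0],"twist":0},{"delta_pos":[-0.0032,0,0],"twist":0},{"delta_pos":[-0.004,0,0],"twist":0},{"delta_pos":[-0.0046,0,0],"twist":0},{"delta_pos":[-0.0052,0,0],"twist":0},{"delta_pos":[-0.0058,0,0],"twist":0}]'
python3 -m jog '[{"delta_pos":[-0.0005,0,0],"twist":0},{"delta_pos":[-0.001,0,0],"twist":0},{"delta_pos":[-0.0015,0,0],"twist":0},{"delta_pos":[-0.002,0,0],"twist":0}]'
```

```text
t: 10.72
tool_pos: [486.4, 42.4, 61.9]
orientation: [-0.0, 0.011, 1.0, -0.0]
ft_force: [0.1, -0.1, 0.1]
opening: 0.004
t: 11.05
tool_pos: [488.5, 42.3, 61.9]
orientation: [0.0, 0.011, 1.0, 0.0]
ft_force: [-1.7, -1.1, 0.1]
opening: 0.005
```

```bash
python3 -m jog '[{"delta_pos":[-0.0005,0,0],"twist":0},{"delta_pos":[-0.001,0,0],"twist":0},{"delta_pos":[-0.0015,0,0],"twist":0}]'
```

```text
t: 11.3
tool_pos: [489.9, 42.3, 61.9]
orientation: [-0.0, 0.011, 1.0, -0.0]
ft_force: [-0.3, -1.7, 0.2]
opening: 0.007
```

```bash
python3 -m jog '[{"delta_pos":[-0.0004,0,0],"twist":0},{"delta_pos":[-0.0008,0,0],"twist":0},{"delta_pos":[-0.0012,0,0],"twist":0}]'
```

```text
t: 11.55
tool_pos: [490.3, 42.3, 61.9]
orientation: [-0.001, 0.011, 1.0, 0.0]
ft_force: [-7.4, -0.3, 5.4]
opening: 0.003
```

The right drawer is home too, stopping at 7.4 N with x = 490.3. Now I retreat, rise and cross over the cover.

```bash
python3 -m jog '[{"delta_pos":[0.004,0,0],"twist":0},{"delta_pos":[0.02,0,0],"twist":0},{"delta_pos":[0.035,0,-0.015],"twist":0},{"delta_pos":[0.035,0.01,-0.05],"twist":0},{"delta_pos":[0.035,0.02,-0.09],"twist":0},{"delta_pos":[0.035,0.035,-0.13],"twist":0},{"delta_pos":[0.035,0.05,-0.165],"twist":0},{"delta_pos":[0.035,0.059,-0.19],"twist":0}]'
python3 -c "
from h import *;import cv2
for n,(a,b,c,d) in dict(top=(90,320,130,440),side=(105,265,190,410)).items():
  a=cams.camera(n)[a:b,c:d];cv2.imwrite('pics/%s4.png'%n,cv2.resize(a,(770,int(770*a.shape[0]/a.shape[1])),interpolation=cv2.INTER_CUBIC))
print(to(H2W([42,0,250])))
"

```

```text
t: 12.22
tool_pos: [458.1, 103.3, 255.5]
orientation: [0.002, 0.011, 1.0, 0.0]
ft_force: [1.2, 0.2, -0.2]
opening: 0.004
[-0.2323  0.0014  0.008 ]
```

View pics/side4.png

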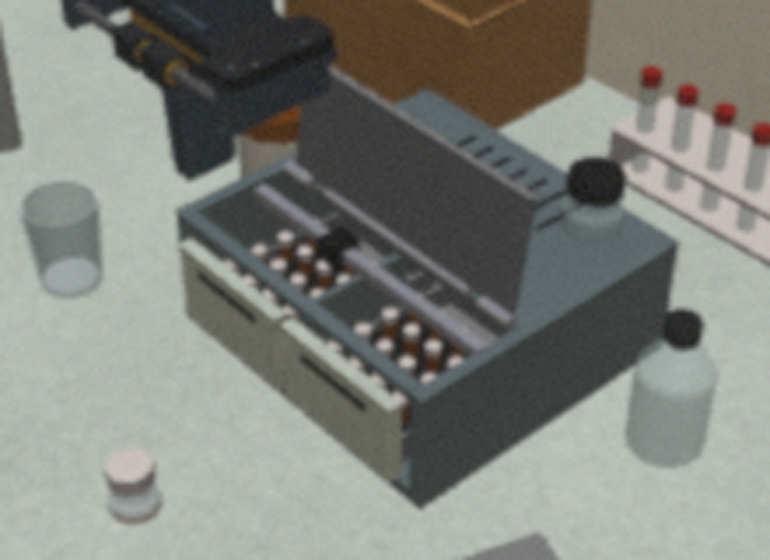

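View pics/top4.png

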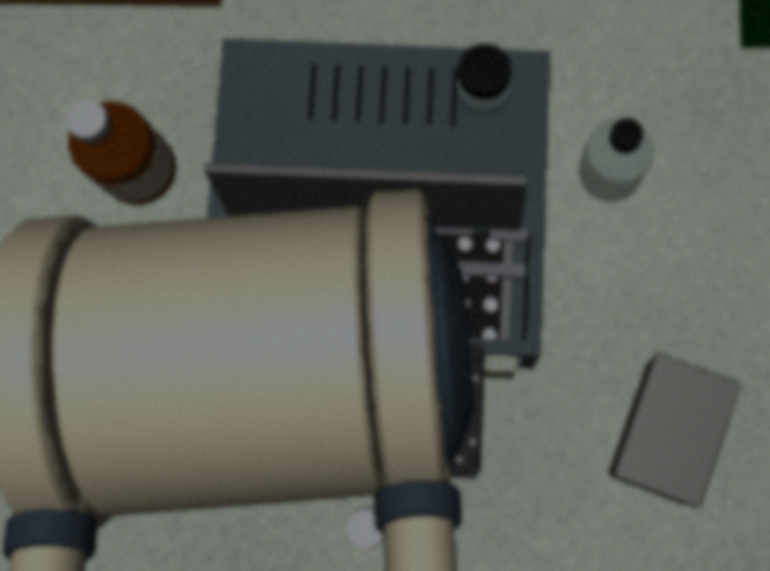

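Both drawer fronts are now in line in the side view (from (185,250) to (405,475)), and the cover is unmoved. Crossing over it.

```bash
python3 -m jog '[{"delta_pos":[-0.02,0,0],"twist":0},{"delta_pos":[-0.055,0,0],"twist":0},{"delta_pos":[-0.09,0,0],"twist":0},{"delta_pos":[-0.125,0,0],"twist":0},{"delta_pos":[-0.16,0,0],"twist":0},{"delta_pos":[-0.195,0,0],"twist":0},{"delta_pos":[-0.225,0,0],"twist":0},{"delta_pos":[-0.235,0,0],"twist":0}]'
python3 -m jog '[{"delta_pos":[-0.002,0,0],"twist":0},{"delta_pos":[-0.002,0,0],"twist":0}]'
python3 -c "
from h import *;import cv2
for n,(a,b,c,d) in dict(side=(65,265,190,410)).items():
  a=cams.camera(n)[a:b,c:d];cv2.imwrite('pics/%s5.png'%n,cv2.resize(a,(660,600),interpolation=cv2.INTER_CUBIC))
print(to(H2W([42,0,194])))
"

```

```text
t: 12.98
tool_pos: [695.6, 96.1, 250.1]
orientation: [0.0, 0.011, 1.0, -0.0]
ft_force: [0.6, 0.1, 0.7]
opening: -0.0
t: 13.15
tool_pos: [694.3, 96.5, 250.6]
orientation: [-0.001, 0.011, 1.0, -0.0]
ft_force: [-0.2, -0.5, -0.9]
opening: 0.006
[0.0017 0.0034 0.0571]
```

View pics/side5.png

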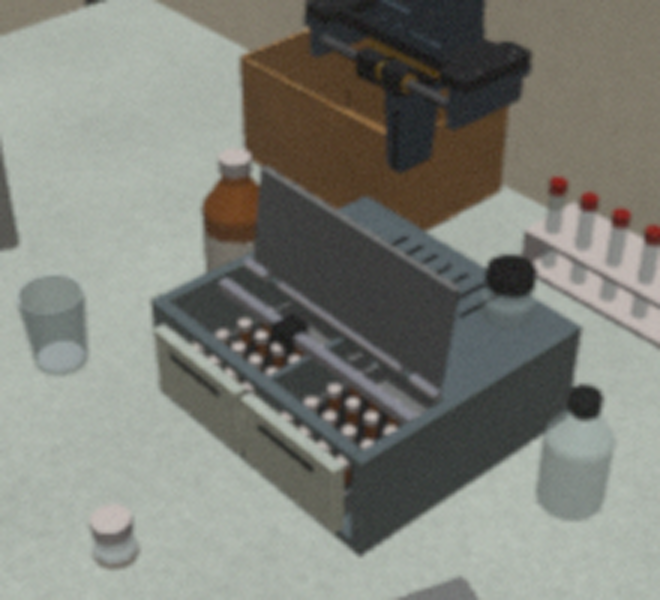

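```bash
python3 -m jog '[{"delta_pos":[0,0.001,0.015],"twist":0},{"delta_pos":[0,0.003,0.03],"twist":0},{"delta_pos":[0,0.003,0.045],"twist":0},{"delta_pos":[0,0.003,0.055],"twist":0},{"delta_pos":[0,0.003,0.057],"twist":0},{"delta_pos":[0,0.003,0.057],"twist":0}]'
python3 - <<'E'
from h import *
import cv2
a=cams.camera('side')[65:265,190:410];cv2.imwrite('pics/side6.png',cv2.resize(a,(660,600),interpolation=cv2.INTER_CUBIC))
r=80
for th in [98,90,80,70,60,50,40,30,20,10,5,0]:
    t=np.radians(th);x=-30-r*np.cos(t)+8*np.sin(t)+16;z=115+r*np.sin(t)+8*np.cos(t)
    if th>90: x=-30-98*np.cos(t)+8*np.sin(t)+16;z=194
    p=H2W([x,0,z]); print(th,p.round(1),to(p))
E
```

```text
t: 13.7
tool_pos: [693.7, 99.7, 194.7]
orientation: [-0.0, 0.011, 1.0, -0.0]
ft_force: [0.5, 0.2, 0.1]
opening: 0.006
98 [657.6 100.8 194. ] [0.0367 0.0003 0.0015]
90 [644.  101.1 195. ] [0.0503 0.0003 0.0005]
80 [630.  101.5 195.2] [0.0643 0.0003 0.0003]
70 [616.2 101.8 192.9] [0.0781 0.0003 0.0026]
60 [602.9 102.1 188.3] [0.0914 0.0003 0.0072]
50 [590.7 102.3 181.4] [0.1036 0.0003 0.0141]
40 [579.9 102.6 172.6] [0.1144 0.0003 0.0229]
30 [570.7 102.8 161.9] [0.1236 0.0003 0.0335]
20 [563.6 103.  149.9] [0.1307 0.0003 0.0456]
10 [558.6 103.1 136.8] [0.1357 0.0003 0.0587]
5 [557.  103.1 129.9] [0.1373 0.0003 0.0655]
0 [556.  103.1 123. ] [0.1383 0.0003 0.0725]
```

View pics/side6.png

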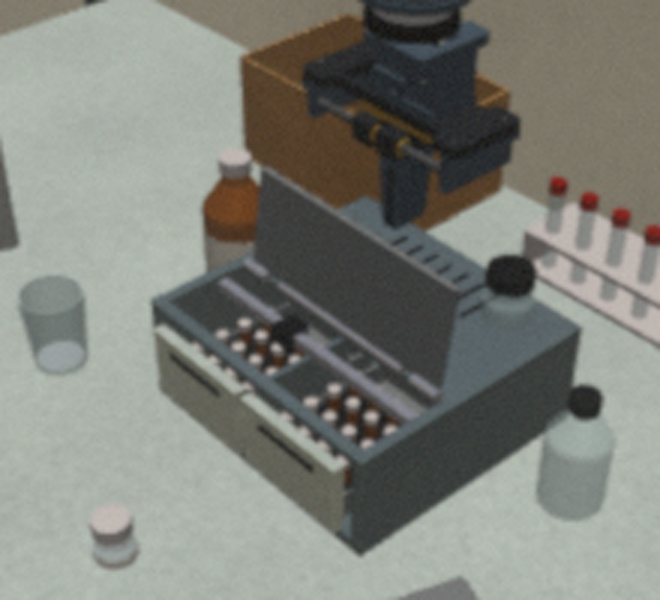

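The fingers are behind the cover at (405,215) and not touching it. Approaching the back of the cover slowly.

```bash
python3 -m jog '[{"delta_pos":[0.005,0,0.002],"twist":0},{"delta_pos":[0.010,0,0.003],"twist":0},{"delta_pos":[0.015,0,0.003],"twist":0},{"delta_pos":[0.020,0,0.003],"twist":0},{"delta_pos":[0.024,0,0.003],"twist":0},{"delta_pos":[0.027,0,0.003],"twist":0},{"delta_pos":[0.030,0,0.003],"twist":0},{"delta_pos":[0.032,0,0.003],"twist":0}]'
python3 -m jog '[{"delta_pos":[0.002,0,0],"twist":0},{"delta_pos":[0.004,0,0],"twist":0},{"delta_pos":[0.006,0,0],"twist":0},{"delta_pos":[0.008,0,0],"twist":0},{"delta_pos":[0.010,0,0],"twist":0}]'

```

```text
t: 14.42
tool_pos: [662.1, 100.5, 192.1]
orientation: [0.0, 0.011, 1.0, -0.0]
ft_force: [-0.3, -0.3, -0.7]
opening: 0.008
t: 14.83
tool_pos: [652.4, 100.7, 192.0]
orientation: [0.0, 0.011, 1.0, 0.0]
ft_force: [1.5, -0.2, 1.9]
opening: 0.004
```

```bash
python3 -m jog '[{"delta_pos":[0.0025,0,0],"twist":0},{"delta_pos":[0.005,0,0],"twist":0},{"delta_pos":[0.008,0,0],"twist":0},{"delta_pos":[0.011,0,0],"twist":0},{"delta_pos":[0.014,0,0],"twist":0},{"delta_pos":[0.017,0,0],"twist":0},{"delta_pos":[0.0195,0,0],"twist":0},{"delta_pos":[0.022,0,0],"twist":0}]'
python3 -c "
from h import *;import cv2
for n,(a,b,c,d) in dict(side=(65,265,190,410)).items():
  a=cams.camera(n)[a:b,c:d];cv2.imwrite('pics/%s7.png'%n,cv2.resize(a,(660,600),interpolation=cv2.INTER_CUBIC))
"

```

```text
t: 15.5
tool_pos: [630.1, 101.2, 191.8]
orientation: [-0.0, 0.011, 1.0, -0.0]
ft_force: [1.9, -0.3, -0.2]
opening: 0.006
```

View pics/side7.png

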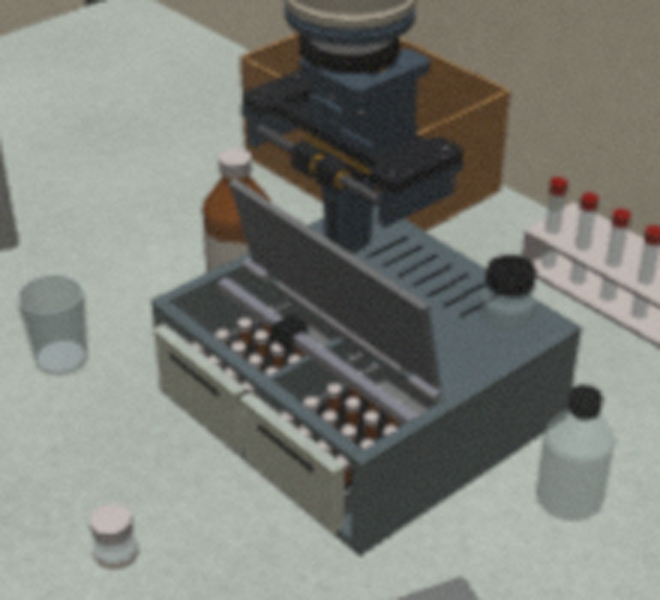

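The fingers push the cover from behind at about (350,240) and it follows.

```bash
python3 -m jog '[{"delta_pos":[0.003,0,0],"twist":0},{"delta_pos":[0.0064,0,0.0003],"twist":0},{"delta_pos":[0.0096,0,0.001],"twist":0},{"delta_pos":[0.013,0,0.0017],"twist":0},{"delta_pos":[0.0162,0,0.0026],"twist":0},{"delta_pos":[0.0194,0,0.0036],"twist":0},{"delta_pos":[0.0226,0,0.0048],"twist":0},{"delta_pos":[0.0257,0,0.0061],"twist":0}]'
python3 -c "
for th in [57.5,55,52.5,50,47.5,45,42.5,40,37.5,35,32.5,30,27.5,25,22.5,20]:
  from math import *
  t=radians(th);print(th,round(636-77*cos(t)+8*sin(t),1),round(115+77*sin(t)+8*cos(t),1))"

```

```text
t: 16.22
tool_pos: [604.4, 101.7, 185.7]
orientation: [0.0, 0.011, 1.0, -0.0]
ft_force: [1.4, 0.5, -0.4]
opening: 0.004
57.5 601.4 184.2
55 598.4 182.7
52.5 595.5 181.0
50 592.6 179.1
47.5 589.9 177.2
45 587.2 175.1
42.5 584.6 172.9
40 582.2 170.6
37.5 579.8 168.2
35 577.5 165.7
32.5 575.4 163.1
30 573.3 160.4
27.5 571.4 157.7
25 569.6 154.8
22.5 567.9 151.9
20 566.4 148.9
```

```bash
python3 -m jog '[{"delta_pos":[0.003,0,0.0015],"twist":0},{"delta_pos":[0.006,0,0.003],"twist":0},{"delta_pos":[0.0089,0,0.0047],"twist":0},{"delta_pos":[0.0118,0,0.0066],"twist":0},{"delta_pos":[0.0145,0,0.0085],"twist":0},{"delta_pos":[0.0172,0,0.0106],"twist":0},{"delta_pos":[0.0198,0,0.0128],"twist":0},{"delta_pos":[0.0222,0,0.0151],"twist":0}]'
python3 -c "
from h import *;import cv2
for n,(a,b,c,d) in dict(side=(65,265,190,410)).items():
  a=cams.camera(n)[a:b,c:d];cv2.imwrite('pics/%s8.png'%n,cv2.resize(a,(660,600),interpolation=cv2.INTER_CUBIC))
"

```

```text
t: 16.88
tool_pos: [582.3, 102.2, 170.5]
orientation: [-0.0, 0.011, 1.0, 0.0]
ft_force: [1.9, -0.1, 0.0]
opening: 0.008
```

View pics/side8.png

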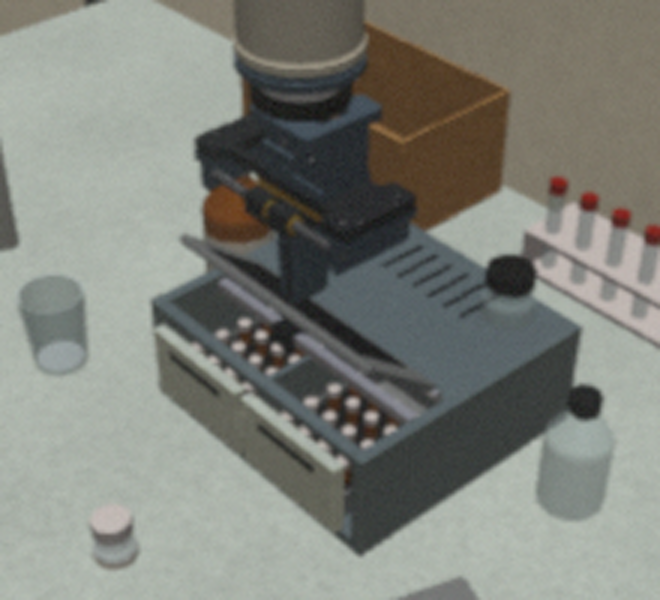

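The cover is at about 40° and following, with the fingers at (305,280). Continuing along the arc.

```bash
python3 -m jog '[{"delta_pos":[0.0024,0,0.0024],"twist":0},{"delta_pos":[0.0047,0,0.0049],"twist":0},{"delta_pos":[0.0068,0,0.0075],"twist":0},{"delta_pos":[0.0089,0,0.0102],"twist":0},{"delta_pos":[0.0108,0,0.0129],"twist":0},{"delta_pos":[0.0126,0,0.0158],"twist":0},{"delta_pos":[0.0143,0,0.0187],"twist":0},{"delta_pos":[0.0158,0,0.0217],"twist":0}]'
python3 -c "
for th in [18,16,14,12,10,8.5,7,5.5,4.5,3.5,2.5,1.5,1,.5,0]:
  from math import *
  t=radians(th);print(th,round(636-77*cos(t)+8*sin(t)-566.4,1),round(115+77*sin(t)+8*cos(t)-148.9,1))"

```

```text
t: 17.6
tool_pos: [566.6, 102.6, 148.7]
orientation: [-0.0, 0.011, 1.0, -0.0]
ft_force: [1.1, 0.8, -0.2]
opening: 0.006
18 -1.2 -2.5
16 -2.2 -5.0
14 -3.2 -7.5
12 -4.1 -10.1
10 -4.8 -12.7
8.5 -5.4 -14.6
7 -5.9 -16.6
5.5 -6.3 -18.6
4.5 -6.5 -19.9
3.5 -6.8 -21.2
2.5 -7.0 -22.5
1.5 -7.2 -23.9
1 -7.2 -24.6
0.5 -7.3 -25.2
0 -7.4 -25.9
```

```bash
python3 -m jog '[{"delta_pos":[0.0012,0,0.0025],"twist":0},{"delta_pos":[0.0022,0,0.005],"twist":0},{"delta_pos":[0.0032,0,0.0075],"twist":0},{"delta_pos":[0.0041,0,0.0101],"twist":0},{"delta_pos":[0.0048,0,0.0125],"twist":0},{"delta_pos":[0.0054,0,0.0146],"twist":0},{"delta_pos":[0.0059,0,0.0162],"twist":0},{"delta_pos":[0.0063,0,0.0178],"twist":0}]'
python3 -c "
from h import *;import cv2
for n,(a,b,c,d) in dict(side=(65,265,190,410)).items():
  a=cams.camera(n)[a:b,c:d];cv2.imwrite('pics/%s9.png'%n,cv2.resize(a,(660,600),interpolation=cv2.INTER_CUBIC))
"

```

```text
t: 18.27
tool_pos: [560.4, 102.7, 131.1]
orientation: [-0.0, 0.011, 1.0, -0.0]
ft_force: [-0.1, 0.4, 0.5]
opening: 0.008
```

View pics/side9.png

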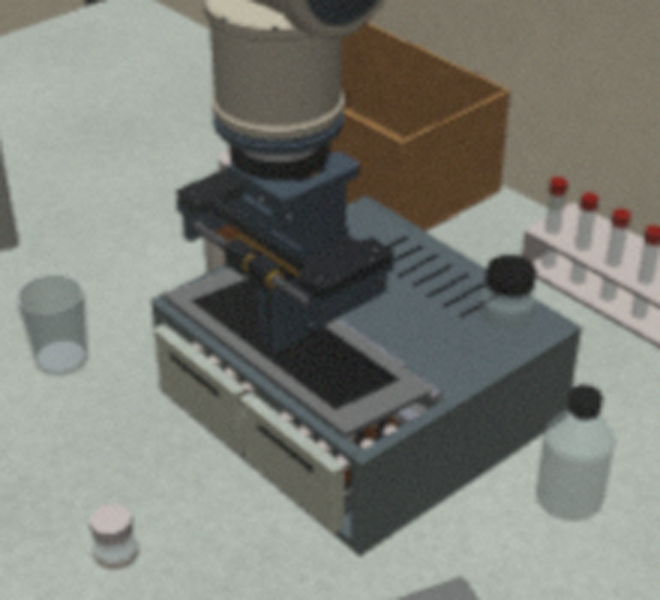

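The cover is nearly flat, about 6° open. I'll ease it down gently.

```bash
python3 -m jog '[{"delta_pos":[0,0,0.001],"twist":0},{"delta_pos":[0.0003,0,0.002],"twist":0},{"delta_pos":[0.0004,0,0.003],"twist":0},{"delta_pos":[0.0005,0,0.0038],"twist":0},{"delta_pos":[0.0006,0,0.0046],"twist":0},{"delta_pos":[0.0006,0,0.0052],"twist":0},{"delta_pos":[0.0006,0,0.0058],"twist":0},{"delta_pos":[0.0006,0,0.0064],"twist":0}]'

```

```text
t: 18.98
tool_pos: [559.9, 102.7, 124.7]
orientation: [-0.0, 0.011, 1.0, -0.0]
ft_force: [-0.4, 0.4, 1.5]
opening: 0.004
```

```bash
python3 -m jog '[{"delta_pos":[0,0,0.0005],"twist":0},{"delta_pos":[0,0,0.001],"twist":0},{"delta_pos":[0,0,0.0015],"twist":0}]'

```

```text
t: 19.23
tool_pos: [559.9, 102.7, 123.3]
orientation: [0.0, 0.011, 1.0, 0.0]
ft_force: [-1.3, -0.4, 1.5]
opening: 0.005
```

```bash
python3 -m jog '[{"delta_pos":[0,0,0.0004],"twist":0},{"delta_pos":[0,0,0.0008],"twist":0}]'

```

```text
t: 19.4
tool_pos: [559.9, 102.7, 123.1]
orientation: [0.0, 0.011, 1.0, -0.0]
ft_force: [-6.9, -1.0, 18.9]
opening: 0.005
```

The stop was reached at z = 123.1, where a flat cover should be (123). I'll lift straight off and check.

```bash
python3 -m jog '[{"delta_pos":[0,0,-0.003],"twist":0},{"delta_pos":[0,0,-0.02],"twist":0},{"delta_pos":[0,0,-0.05],"twist":0},{"delta_pos":[0,0,-0.085],"twist":0},{"delta_pos":[0,0,-0.12],"twist":0},{"delta_pos":[0.03,0,-0.14],"twist":0},{"delta_pos":[0.06,0,-0.15],"twist":0},{"delta_pos":[0.09,0,-0.15],"twist":0}]'
python3 -m jog '[{"delta_pos":[0,0.03,0],"twist":0},{"delta_pos":[0,0.06,0],"twist":0},{"delta_pos":[0,0.1,0],"twist":0},{"delta_pos":[0,0.14,0],"twist":0},{"delta_pos":[0,0.18,0],"twist":0},{"delta_pos":[0,0.22,0],"twist":0},{"delta_pos":[0,0.25,0],"twist":0},{"delta_pos":[0,0.25,0],"twist":0}]'
python3 -c "
from h import *;import cv2
for n,(a,b,c,d) in dict(top=(90,320,130,440),side=(105,265,190,410)).items():
  f=cams.camera(n);cv2.imwrite('pics/%s10full.png'%n,f)
  a=f[a:b,c:d];cv2.imwrite('pics/%s10.png'%n,cv2.resize(a,(775,int(775*a.shape[0]/a.shape[1])),interpolation=cv2.INTER_CUBIC))
"

```

```text
t: 20.07
tool_pos: [470.1, 104.8, 274.8]
orientation: [0.002, 0.011, 1.0, 0.0]
ft_force: [0.2, 0.0, 0.1]
opening: 0.006
t: 20.73
tool_pos: [475.1, 359.7, 272.1]
orientation: [0.0, 0.009, 1.0, 0.001]
ft_force: [-0.8, -0.5, -0.2]
opening: 0.008
```

View pics/side10.png

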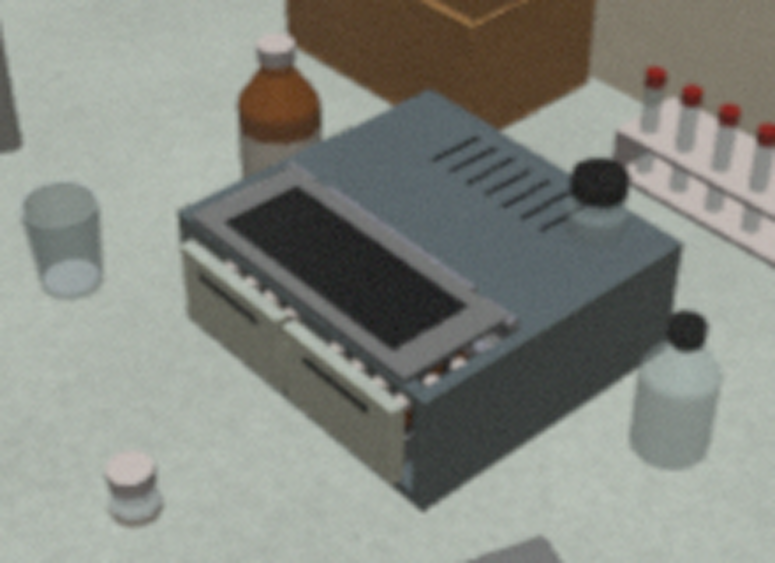

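View pics/top10.png

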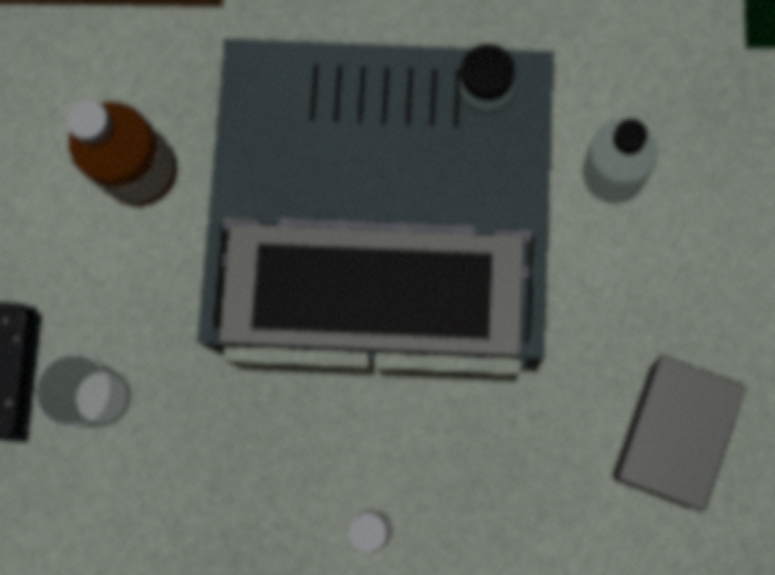

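The side and top views show the cover down and both fronts in line. All other objects are at the same pixels as at the start. One numeric check:

```bash
python3 - <<'E'
from h import *
T=lambda x,y:(130+x/2.5,90+y/2.5)
S=lambda x,y:(190+x/3.523,105+y/3.523)
def h(p): 
    c,s=np.cos(YAW),np.sin(YAW);d=p-C;return np.array([c*d[0]+s*d[1],-s*d[0]+c*d[1],d[2]]).round(1)
for n,a,b in [('coverFL',(220,345),(193,213)),('coverFR',(521,353),(403,378))]:
    p,e=tri(T(*a),S(*b));print(n,h(p),e)
for n,a in [('dL l',(228,362)),('dL r',(366,368)),('dR l',(383,372)),('dR r',(516,375))]: print(n,h(onz('top',*T(*a),100)))
for n,y,sgn in [('L',62,1),('R',-62,-1)]: print(n,'expected edge px',[(proj('top',H2W([-142,y+k,100]))-[130,90])*2.5 for k in(-59,59)])
print('exp cover',[(proj('top',H2W([-128,k,123]))-[130,90])*2.5 for k in(120,-120)],[(proj('side',H2W([-128,k,123]))-[190,105])*3.523 for k in(120,-120)])
E
```

```text
coverFL [-128.8  119.4  122.1] 6.374442747670401
coverFR [-128.3 -118.4  120.3] 0.21274459586442368
dL l [-142.5  118.8  100. ]
dL r [-143.     6.2  100. ]
dR l [-145.7   -7.7  100. ]
dR r [-144.  -115.6  100. ]
L expected edge px [array([370.0449, 366.9002]), array([225.3379, 361.2986])]
R expected edge px [array([522.7783, 372.8125]), array([377.4194, 367.1857])]
exp cover [array([221.606 , 340.5792]), array([523.2248, 352.1632])] [array([189.0081, 211.3941]), array([404.8321, 376.0637])]
```

```bash
python3 - <<'E'
from h import *
import cv2
g=cv2.cvtColor(cv2.imread('pics/top10full.png'),cv2.COLOR_BGR2GRAY).astype(float)
print('rows 224..246')
for c0,c1 in [(226,236),(240,250),(262,272),(286,296),(305,315),(323,333)]:
    m=g[226:246,c0:c1].mean(1);print((c0+c1)/2,m.round().astype(int))
E
python3 -c "
import cv2
f=cv2.imread('pics/top10full.png')[215:250,205:360];cv2.imwrite('pics/z11.png',cv2.resize(f,(775,175),interpolation=cv2.INTER_CUBIC))
f=cv2.imread('pics/side10full.png')[165:255,235:325];cv2.imwrite('pics/z12.png',cv2.resize(f,(600,600),interpolation=cv2.INTER_CUBIC))"
```

```text
rows 224..246
231.0 [ 87  68  68  94 115 122 122 117  98  71  55  67  94 112 118 119 118 118
 118 118]
245.0 [ 94  81  68  81 105 118 121 119 109  82  53  50  75 102 116 120 120 120
 120 120]
267.0 [ 98  94  80  68  82 104 116 118 117 108  81  55  54  79 104 118 121 120
 120 119]
291.0 [ 98  99  94  81  69  82 105 119 123 123 112  85  56  53  76 101 115 121
 122 122]
310.0 [ 92  99  99  94  78  71  91 112 120 122 121 110  83  53  55  82 107 120
 124 125]
328.0 [ 94  99 100  99  91  74  70  93 112 118 118 115 103  78  56  62  89 111
 120 121]
```

View pics/z11.png

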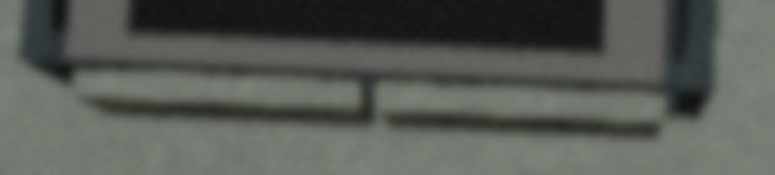

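View pics/z12.png

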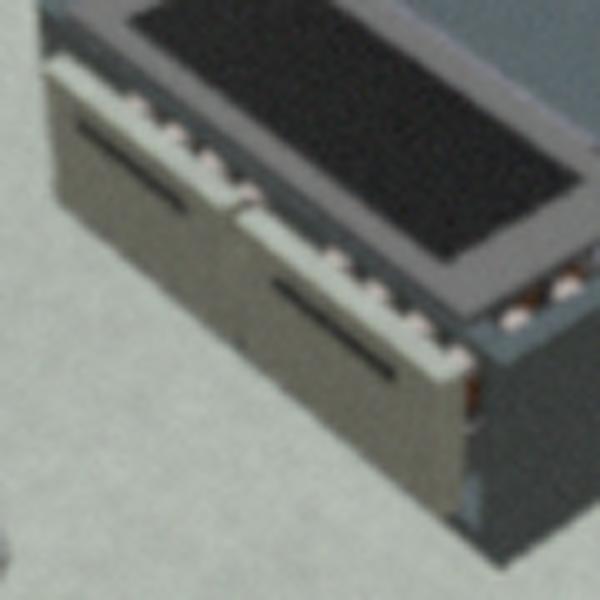

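The panel edges are parallel to the cover edge across both drawers, to about 0.2 px (about 0.5 mm). Both are home, so I'm handing in.

```bash
python3 -c "
from rig import env
print(env.job_done()); print(env.observe()['t'])"
```

```text
the job is handed in; nothing more can be done
None
the job is handed in; nothing more can be done
```

I pushed the left drawer home, then the right, then tipped the cover over from behind and down flat. The arm was clear of everything when I handed in, at about 21 s.

- **Drawers:** each met its end stop where predicted, at TCP x 493.6 mm (left, predicted 493.4) and 490.3 mm (right, predicted 490.8). The force rose from about 1–2 N while sliding to 11 N and 7 N at the stops.
- **Cover:** it bottomed out at a fingertip height of 123.1 mm, where a flat cover should be at 123 mm. The force peaked briefly at about 19 N there, higher than I would have liked but well under the limits.
- **Last pictures:** the two drawer fronts are in line with the cover edge to about 0.5 mm, and the bottles, jars, beaker and tip box look unmoved.
- **Checks that disagreed:** two hand-picked pixel readings did not fit as well as the contact readings.
  - The right drawer front read about 2–3 mm proud of where it should be. A sharper row-profile check and the end-stop contact did not bear that out.
  - The two camera rays for the cover's front-left corner missed each other by 6 mm. The heights came out at 122 mm (left) and 120 mm (right), against 123 mm.

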